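Reset the tripped breaker and restart the tin warmer

ROBOT

A 6-joint arm with a two-finger parallel gripper is mounted at the origin on a cart in front of the work surface, level with it; the furniture and walls round the work are solid. World frame = base frame: x ahead of the robot, y to its left, z up, the work surface at z = 0. Lengths are in m, angles in rad, forces in N, time in s.
With the tool pointing down it reaches from about 0.35 to 0.975 m from the base axis. Payload 4.9 kg.
Tool frame: the origin (TCP) lies midway between the tips of the shut fingers; the grasp point (between the pads) lies 19 mm behind it; z points along the fingers, y is the line along which they close (so a half turn about z gives the same grasp; the last joint's range is limited). The gripper opens to 85 mm and grips with 20 to 120 N. Pads are 22 mm wide; open, the fingers measure 114 mm over their backs; the gripper's body (76 mm by 85 mm) begins 54 mm behind the grasp point. The pads swing forward as they close: fully open they stand 13 mm farther back than shut.
Start: joints at [-1.436, 0.053, 1.613, -0, 1.476, -0.119], TCP at [0.157, -0.605, 0.231] pointing down, gripper open.
Joint ranges: [-3.01, 3.01], [-1.01, 2.22], [0.06, 2.58], [-1.02, 4.17], [0.09, 2.62], [-3.14, 3.14]. Speed limits (rad/s): [2.57, 2.57, 3.14, 3.14, 3.14, 3.14].

INTERFACE

Orientations are given as a rotation vector (axis times angle).
In Python, from station import ctrl gives the robot as it stands. The module is installed in compiled form; this text tells all that it offers.
- The arm moves only by the shell command python3 -m handwheel 'ROWS' [OPENING] [FORCE]. ROWS is JSON, a list of rows, each a list of 2 entries, a list of its own where there are three numbers: the shift along the tool's x, y, z in cm, then the turn, a rotation vector about the tool's x, y, z in rad. In form: [[[tx, ty, tz], [ax, ay, az]], ...]. A call has 1 to 5 rows; each row is the pose to reach, as a shift and turn from the pose commanded when the call began, along the tool's axes at that moment; what a row does not reach only later rows make up. A row lasts 1/8 s, in which the tool goes at most 62.5 mm and 10.7 degrees, less where a joint would pass 70% of its speed; a pose out of reach is approached as far as the arm can. A call with a gripper value outside its range is refused whole. OPENING is the gripper's target within -1 to 1 (shut at 1, half-way at 0, fully open at -1), set as the call begins (- or left out, the last holds). The fingers move at their own pace and stop on an object; FORCE is the grip in N (left out, the last holds). Time passes only in rows, so rows that repeat a pose let the fingers close. It gives the time, the measured TCP pose, the force, the opening and the grip force at its end, in the units of the state.
- ctrl.get_obs(): the state, without advancing time (a new reading comes with each control period).
- ctrl.get_image(name): name is "side" or "top"; returns the picture (480x640x3 uint8, blue, green, red); there is no depth.
- ctrl.calibration(name): a dict with "fx", "fy", "cx", "cy" (pixels), "R" (3x3) and "t" (3): a world point X has camera coordinates R X + t. Camera axes: x right, y down, z forward; pixel columns grow to the right and rows downward; lengths in m; the calibration is good to about 2 mm. A picture is of the moment at which its call begins. calibration takes no time and is no camera call.
- ctrl.finish_job(): hands the job in; it is judged then, once.
Trained networks look in the newest picture that a camera, given by its name, has taken for a name from the list of things; names that differ only in an ending like _2 or _b are one class to them, and where a whole thing is asked for, a point or a joint stands for the part that bears it (a point fixed in the world has none). Each returns a list of dicts, best first, with "score" (0 to 1); they miss things now and then, are a little off and sometimes report something else, mostly with a low value. They report only what shows in the picture. A call takes as long as a camera call. They do not tell look-alikes from the thing itself.
- ctrl.look_for(camera, query): "position" ([column, row] in pixels, amid what is visible of it).
- ctrl.landmark_of(camera, query): "position" ([column, row] in pixels: a listed point, or the origin of a listed thing).
The state is a dict: "t": time; "q": joint angles; "dq": joint speeds; "effort": joint torques, N m; "tool_pos": TCP position; "tool_rot": TCP orientation; "contact_force": force on the tool from outside, world axes, zero at the start; "wrist_torque": the same for the moment, N m; "opening": finger opening in m; "grip_force": force on a finger pad.
Only numpy, scipy, OpenCV 4.12 (cv2) and the standard library are available. Lean on these libraries where they do the work, as an engineer would, in place of code of your own. Each camera call takes 0.05 s, during which the arm holds its last target. There are 200 camera calls.

TASK

The breaker that feeds the tin warmer has tripped: its lever has dropped to the middle and its orange flag shows. First slide the warmer's switch fully off (to its red mark), then reset that breaker by pushing its lever fully off (towards the red mark on the near end) and throwing it fully on (towards the green mark), then stand the small blue tin with the silvery lid upright in the middle of the warming plate, and only then slide the warmer's switch fully on (to its green mark) and let go. Leave the other two breakers on, and do not tip the tin or push the other things on the bench about.

Things in the scene. Friction and masses are not known exactly. Their poses are not given: they have to be found in the camera images.
- panel: Grey breaker panel fixed to the bench, 112 (x) x 190 (y) mm, base 20 mm high, end cheeks 70 mm high; three alike breakers stand on it side by side along y, 56 mm apart, in an order that changes. Origin: centre of the underside; x points away from the robot when square. Behind it stands a fixed green press whose lever handle overhangs the bench: its end is at about x 0.58, y -0.29, 0.18 to 0.25 m high.
- breaker_tripped: The tripped breaker: light grey housing 88 (x) x 50 (y) x 50 mm fixed on the panel, top face 70 mm above the bench with a red mark (off) at the near -x end and a green mark (on) at the far +x end. Origin: centre of its underside, 20 mm above the bench; axes as the panel's. Lever pivot: 42 mm above the origin, axis along y. 40 mm free between neighbouring levers.
- lever_tripped (a joint): Its lever, rad: -0.6 fully off (leans to -x, towards the robot), about 0 tripped (upright), +0.6 fully on (leans to +x). Black bar 11 (x) x 16 (y) mm, white cap. Takes about 2 N at the tip (4 N halfway down), stays where left, hard stops at both ends. While tripped a latch blocks it at about +0.1; pressing it onto its off stop (past -0.52) frees the latch, then it can be thrown on.
- lever_tripped_tip (a point): Centre of the top end of the tripped breaker's lever, 64 mm from its pivot; moves with the lever (126 mm above the bench when the lever is upright)
- trip_flag (a joint): Trip flag and latch of the tripped breaker, m: 0 = tripped (orange flag in the window near the red mark), 0.0115 = reset (flag hidden under its black cover). It is moved only by the lever going fully off; above 0.009 the lever is free.
- lever_b (a joint): Lever of another, healthy breaker of the same kind, rad: +0.6 = fully on, where it must stay (leaning away from the robot); no flag
- lever_c (a joint): Lever of the other healthy breaker, as lever_b
- lever_b_tip (a point): Centre of the top end of lever_b
- lever_c_tip (a point): Centre of the top end of lever_c
- warmer: White tin warmer fixed to the bench, 140 (x) x 104 (y) x 28 mm high, with a dark round warming plate 92 mm across whose top is 34 mm above the bench, its centre 20 mm towards +x of the warmer's centre, and a slide switch near the -x edge. Origin: centre of the underside; x points away from the robot when square.
- plate_center (a point): Centre of the top face of the warming plate; axes those of the warmer
- warmer_switch (a joint): Warmer's slide switch, m: 0 = fully off, at the end with the red mark (the warmer's -y); 0.036 = fully on, at the end with the green mark (+y). About 1.5 to 2 N moves it along the warmer's y, and it stays where it is left; hard stops at both ends.
- switch_top (a point): Centre of the top of the switch's slider, which is black with a yellow line, 16 (x) x 14 (y) x 20 mm high; its top is 48 mm above the bench and it moves with the slider, 50 mm to the -x side of the warmer's centre
- paste_tin: Small round blue tin with a silvery lid (fixed), 55 mm across, 42 mm high (the lid is the top 13 mm; the body below it is 52 mm across), about 0.06 to 0.13 kg, loose on the bench. Origin: centre of the underside, z up. Grip it across its sides from above.
- wax_tin: Round flat gold tin, 71 mm across, 30 mm high, a bystander; origin the centre of its underside
- tape_green: A roll of green tape 82 x 76 x 25 mm, a bystander that lies loose on the bench; its origin is the centre of its underside, z up
- tape_film: A roll of white film tape 66 x 60 x 26 mm, a bystander that lies loose on the bench; its origin is the centre of its underside, z up
- screwdriver: A screwdriver with an orange handle 25 x 188 x 26 mm, a bystander that lies loose on the bench; its origin is the centre of its underside, z up
- marker_red: A red felt marker 16 x 137 x 14 mm, a bystander that lies loose on the bench; its origin is the centre of its underside, z up
- blade_box: A small yellow and dark blue box 30 x 52 x 14 mm, a bystander that lies loose on the bench; its origin is the centre of its underside, z up
- peg_1: A wooden spring peg 18 x 72 x 10 mm, a bystander that lies loose on the bench; its origin is the centre of its underside, z up
There are look-alikes about, which are no part of the job. Leave any brown or purple look-alike of the paste_tin alone.

How it is judged:
On the way, in this order (a step that is already met when the one before it is completed fails the run):
1. the warmer's switch is fully off (value of joint warmer_switch below 0.004 m), for 0.1 s.
2. the tripped lever is pushed fully off, the warmer's switch still off (value of joint lever_tripped below -0.5 rad and value of joint trip_flag above 0.009 m and value of joint warmer_switch below 0.004 m), for 0.1 s.
3. the lever is thrown fully on, the warmer's switch still off (value of joint lever_tripped above 0.5 rad and value of joint trip_flag above 0.009 m and value of joint warmer_switch below 0.004 m), for 0.1 s.
4. the blue tin stands in the middle of the plate, the warmer's switch still off (horizontal distance between paste_tin and plate_center below 0.015 m and z of paste_tin in the frame of plate_center between -0.004 and 0.004 m and angle between paste_tin's own z axis and vertical below 0.1 rad and linear speed of paste_tin below 0.03 m/s and value of joint warmer_switch below 0.004 m), for 0.2 s.
5. the warmer's switch is fully on (value of joint warmer_switch above 0.032 m and value of joint lever_tripped above 0.5 rad and value of joint trip_flag above 0.009 m and horizontal distance between paste_tin and plate_center below 0.015 m and z of paste_tin in the frame of plate_center between -0.004 and 0.004 m and angle between paste_tin's own z axis and vertical below 0.1 rad and linear speed of paste_tin below 0.03 m/s), for 0.1 s.
At the end, for the whole second after the job is handed in: All three levers are on (beyond 0.5 rad), the flag is reset (above 9 mm), the warmer switch is within 4 mm of its on end, and the blue tin is at rest, upright (within 0.1 rad), on the plate: centre within 15 mm of the plate centre, underside within 4 mm of its top (all of step 5 and value of joint each of lever_b, lever_c above 0.5 rad); the robot touches nothing.
It fails at once if another breaker's lever is thrown off its on position (value of joint any of lever_b, lever_c below 0.4 rad).
It fails at once if the blue tin is tipped over (more than 0.6 rad) (angle between paste_tin's own z axis and vertical above 0.6 rad).
It fails at once if a bystander is pushed more than 30 mm (distance of any of wax_tin, tape_green, tape_film, screwdriver, marker_red, blade_box, peg_1 from where it was at the start of the episode above 0.03 m).
It also fails if it takes over 72 s, if anything falls off the work surface, if the arm or the gripper's body presses on something with over 40 N, if the wrist force passes 120 N, or if a joint passes its speed limit or range.

## Working session

There is one attempt and no reset: what is moved stays moved. The work goes in short steps, Python scripts to look and compute and a shell command to move; the robot and the scene stay as the last step left them, time stands still between calls to the robot, and variables do not carry over. Pictures are saved under pics/ and viewed, at most 10 in all, crops included, and the job is handed in when it is done.

```bash
mkdir -p pics; cat > h.py <<'E'
import numpy as np, cv2
from scipy.spatial.transform import Rotation as Ro
from station import ctrl
def ray(cam,px):
    c=ctrl.calibration(cam);R=np.array(c["R"]);t=np.array(c["t"])
    d=R.T@np.array([(px[0]-c["cx"])/c["fx"],(px[1]-c["cy"])/c["fy"],1.]);return -R.T@t,d
def at_z(cam,px,z):
    o,d=ray(cam,px);return o+d*(z-o[2])/d[2]
def proj(cam,X):
    c=ctrl.calibration(cam);p=np.array(c["R"])@np.array(X)+np.array(c["t"])
    return [round(float(c["fx"]*p[0]/p[2]+c["cx"]),1),round(float(c["fy"]*p[1]/p[2]+c["cy"]),1)]
def tri(pa,pb,ca="top",cb="side"):
    o1,d1=ray(ca,pa);o2,d2=ray(cb,pb);d1/=np.linalg.norm(d1);d2/=np.linalg.norm(d2)
    s=np.linalg.lstsq(np.array([d1,-d2]).T,o2-o1,rcond=None)[0]
    a=o1+s[0]*d1;b=o2+s[1]*d2;return (a+b)/2,np.linalg.norm(a-b)
def to(target,yaw=None):
    """shift in tool axes (cm) from measured pose to target"""
    o=ctrl.get_obs();R=Ro.from_rotvec(o["tool_rot"])
    print("shift cm",np.round(R.inv().apply(np.array(target)-o["tool_pos"])*100,2), "tool x,y in world",np.round(R.as_matrix()[:,:2].T,3).tolist())
E
python3 - <<'E'
from h import *
for c in ("top","side"):
    im=ctrl.get_image(c);cv2.imwrite(f"pics/{c}0.png",im)
    k=ctrl.calibration(c);print(c,np.round(-np.array(k["R"]).T@np.array(k["t"]),3))
    for q in ["lever_tripped_tip","lever_b_tip","plate_center","switch_top","paste_tin","breaker_tripped","panel","warmer","trip_flag"]:
        print(q,[(round(d["score"],2),np.round(d["position"]).astype(int).tolist()) for d in ctrl.landmark_of(c,q)[:5]])
o=ctrl.get_obs();print(o)
E
```

```text
top [ 0.38  -0.251  1.182]
lever_tripped_tip [(0.62, [218, 241])]
lever_b_tip [(0.66, [189, 229]), (0.39, [375, 279])]
plate_center [(0.81, [382, 250]), (0.36, [312, 266])]
switch_top [(0.54, [374, 280])]
paste_tin [(0.95, [452, 333]), (0.94, [316, 308]), (0.93, [435, 295]), (0.9, [311, 267]), (0.69, [441, 256])]
breaker_tripped [(0.82, [227, 242])]
panel []
warmer [(0.58, [382, 262])]Traceback (most recent call last):
  File "<stdin>", line 6, in <module>
ValueError: it knows: blade_box, breaker_tripped, lever_b_tip, lever_c_tip, lever_tripped_tip, marker_red, panel, paste_tin, peg, plate_center, screwdriver, switch_top, tape_film, tape_green, warmer, wax_tin
```

```bash
python3 - <<'E'
from h import *
for c in ("side",):
    im=ctrl.get_image(c);cv2.imwrite(f"pics/{c}0.png",im)
    k=ctrl.calibration(c);print(c,np.round(-np.array(k["R"]).T@np.array(k["t"]),3))
    for q in ["lever_tripped_tip","lever_b_tip","lever_c_tip","plate_center","switch_top","paste_tin","breaker_tripped","panel","warmer"]:
        print(q,[(round(d["score"],2),np.round(d["position"]).astype(int).tolist()) for d in ctrl.landmark_of(c,q)[:5]])
o=ctrl.get_obs();print(o)
E
```

```text
side [ 0.207 -1.272  0.806]
lever_tripped_tip [(0.62, [304, 184])]
lever_b_tip [(0.52, [309, 175])]
lever_c_tip [(0.41, [323, 198]), (0.41, [307, 218])]
plate_center [(0.97, [340, 303]), (0.34, [305, 178])]
switch_top [(0.5, [302, 296])]
paste_tin [(0.94, [264, 388]), (0.74, [353, 360]), (0.61, [308, 366]), (0.56, [300, 272]), (0.56, [262, 279])]
breaker_tripped [(0.75, [307, 220])]
panel [(0.7, [306, 227]), (0.48, [338, 301])]
warmer [(0.83, [325, 314])]
{'t': 0.95, 'q': array([-1.43600489e+00,  5.26696803e-02,  1.61288511e+00, -2.53325024e-06,
        1.47599328e+00, -1.19032690e-01]), 'dq': array([ 0.00115556, -0.00108149, -0.00035833, -0.00089985,  0.00120753,
       -0.00169151]), 'effort': array([ 2.29038931e-03, -3.93685055e+01, -3.70471752e+01, -1.65580186e-04,
        2.98322002e-04, -1.19345353e-05]), 'tool_pos': array([ 0.15692065, -0.60496934,  0.23133129]), 'tool_rot': array([ 3.11628201e+00,  3.97631295e-01, -3.40944136e-06]), 'contact_force': array([-0.72485246, -0.27973258,  0.55993606]), 'wrist_torque': array([-0.00214053,  0.01333888, -0.02791516]), 'grip_force': 0.0, 'opening': 0.08539817144520463}
```

View pics/top0.png

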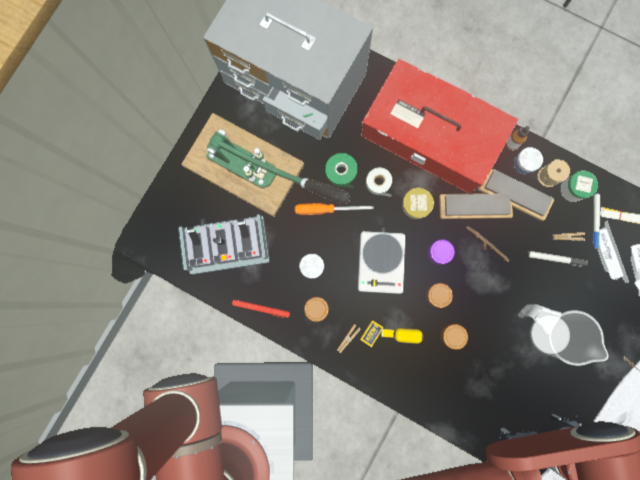

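View pics/side0.png

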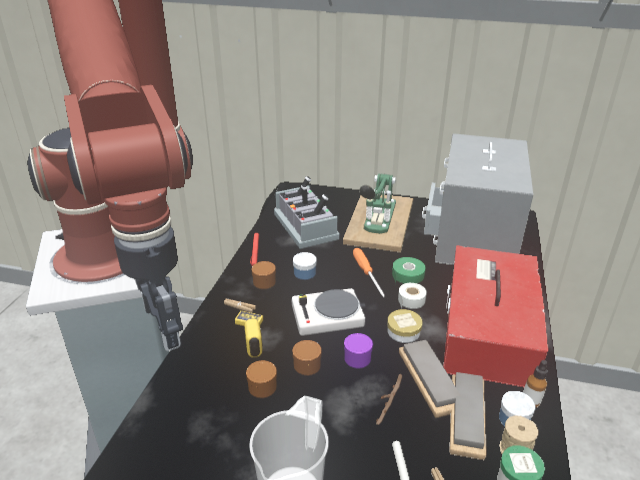

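Candidates for the blue tin, in top pixels: (312,266) has a silver lid and looks blue from the side at (304,265). (316,308), (440,295) and (455,336) are brown, (441,251) is purple, and (530,160) is a big silver jar at the back. I choose (312,266) and will check it in a close crop.

```bash
python3 - <<'E'
from h import *
t=cv2.imread("pics/top0.png");s=cv2.imread("pics/side0.png")
f=lambda im,x,y,w,h:cv2.resize(im[y:y+h,x:x+w],(400,300),interpolation=cv2.INTER_CUBIC)
cv2.imwrite("pics/c1.png",np.vstack([np.hstack([f(t,168,200,112,84),f(s,260,168,96,72)]),np.hstack([f(t,296,220,120,90),f(s,270,240,112,84)])]))
P=lambda n,v:print(n,np.round(v,4).tolist())
P("plate",at_z("top",(382,250),.034));P("plate s",at_z("side",(340,303),.034))
P("sw",at_z("top",(374,282),.048));P("sw s",at_z("side",(302,296),.048))
P("tin",at_z("top",(312,266),.042));P("tin s",at_z("side",(304,257),.042))
P("tip",at_z("top",(218,241),.126));P("tip s",at_z("side",(304,184),.126))
print(tri((218,241),(304,184)))
for n,a in {"warmer":[(363,233),(403,235),(401,293),(358,291)],"x":[]}.items():
    for p in a:P(n,at_z("top",p,.028))
E
```

```text
plate [0.5027, -0.3725, 0.034]
plate s [0.5038, -0.3778, 0.034]
sw [0.4282, -0.351, 0.048]
sw s [0.4281, -0.3502, 0.048]
tin [0.4669, -0.2099, 0.042]
tin s [0.47, -0.2031, 0.042]
tip [0.517, -0.0105, 0.126]
tip s [0.5225, -0.0027, 0.126]
(array([ 0.5182259 , -0.01195694,  0.13101802]), np.float64(0.00383218319609586))
warmer [0.544, -0.3297, 0.028]
warmer [0.538, -0.4231, 0.028]
warmer [0.403, -0.4143, 0.028]
warmer [0.4087, -0.3153, 0.028]
```

View pics/c1.png

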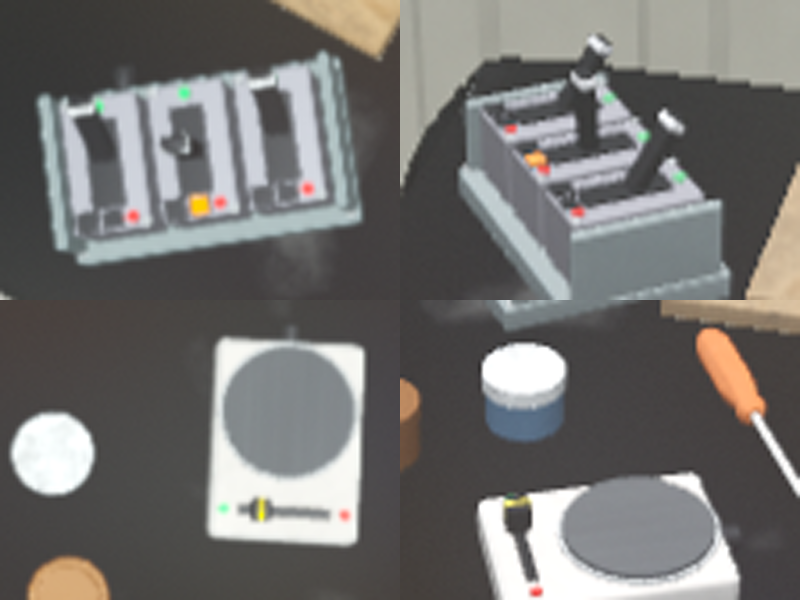

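The crop shows the blue tin with a silver lid at top (312,266). The tripped breaker is the middle one, with its flag at (224,257). The warmer switch is at its green (+y) end, at (375,282). I'll go to the switch now, shutting the gripper on the way.

```bash
python3 -m handwheel '[[[8,-5,0],[0,0,0.08]],[[16,-10,0],[0,0,0.16]],[[24,-15.5,0],[0,0,0.24]],[[33.6,-21.8,0],[0,0,0.318]],[[33.6,-21.8,0],[0,0,0.318]]]' 1 40; python3 -m handwheel '[[[0,0,0],[0,0,0]],[[0,0,0],[0,0,0]]]'; python3 -c "
from h import *
to((.430,-.310,.060))"
```

```text
t: 1.58
tool_pos: [0.3695, -0.3734, 0.2316]
tool_rot: [3.139, -0.102, 0.001]
contact_force: [0.6, -0.7, 0.7]
opening: 0.0002
grip_force: 0.0
t: 1.82
tool_pos: [0.3684, -0.3751, 0.2314]
tool_rot: [3.139, -0.1, -0.0]
contact_force: [-0.5, -0.5, 0.0]
opening: 0.0003
grip_force: 0.0
shift cm [ 5.74 -6.9  17.14] tool x,y in world [[0.998, -0.064, -0.0], [-0.064, -0.998, 0.001]]
```

```bash
python3 -m handwheel '[[[3,-3.5,3],[0,0,0]],[[5.7,-6.9,5],[0,0,0]],[[5.7,-6.9,9],[0,0,0]],[[5.7,-6.9,13],[0,0,0]],[[5.7,-6.9,15],[0,0,0]]]'; python3 - <<'E'
from h import *
s=ctrl.get_image("side");t=ctrl.get_image("top")
f=lambda im,x,y,w,h:cv2.resize(im[y:y+h,x:x+w],(400,400),interpolation=cv2.INTER_CUBIC)
cv2.imwrite("pics/c2.png",np.hstack([f(t,310,220,110,110),f(s,250,210,130,130)]))
p=ctrl.get_obs()["tool_pos"];print(p,proj("top",p),proj("side",p));to((.430,-.310,.037))
for c in("top","side"):print([(d["score"],d["position"]) for d in ctrl.landmark_of(c,"switch_top")])
E
```

```text
t: 2.45
tool_pos: [0.4277, -0.3102, 0.0784]
tool_rot: [-3.137, 0.105, 0.005]
contact_force: [-0.1, -0.4, 0.2]
opening: 0.0002
grip_force: 0.0
[ 0.42713542 -0.30964079  0.0780607 ] [356.5, 282.1] [296.7, 273.6]
shift cm [0.31 0.03 4.1 ] tool x,y in world [[0.998, -0.067, -0.005], [-0.067, -0.998, -0.004]]
[]
[(0.44, [300.3, 296.9])]
```

View pics/c2.png

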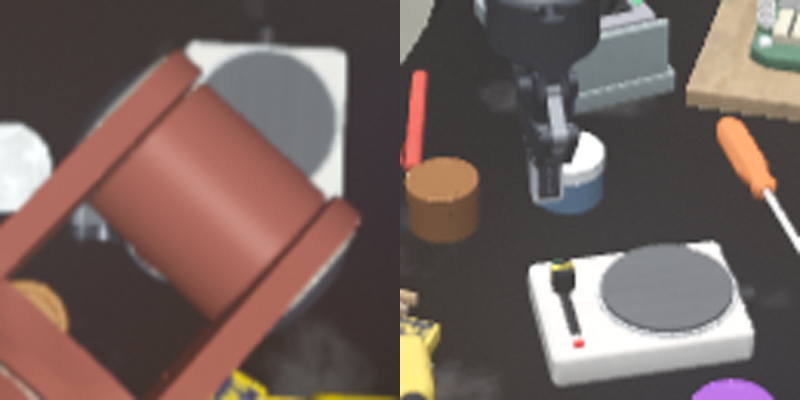

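The top view is blocked by the arm. In the side view the shut fingertips (crop 544,196) are on the +y side of the slider (crop 563,268), lined up with its track. Next I lower and push towards -y.

```bash
python3 -m handwheel '[[[0.2,0,2],[0,0,0]],[[0.2,0,3.5],[0,0,0]],[[0.2,0,3.5],[0,0,0]]]'; python3 -m handwheel '[[[0,1,0],[0,0,0]],[[0,2,0],[0,0,0]],[[0,3,0],[0,0,0]],[[0,4,0],[0,0,0]],[[0,4,0],[0,0,0]]]'; python3 -m handwheel '[[[0,0.5,0],[0,0,0]],[[0,0.5,0],[0,0,0]]]';
```

```text
t: 3.02
tool_pos: [0.4311, -0.3097, 0.0457]
tool_rot: [-3.139, 0.101, 0.002]
contact_force: [-0.2, -0.7, 0.6]
opening: -0.0001
grip_force: 0.0
t: 3.65
tool_pos: [0.4291, -0.3507, 0.0464]
tool_rot: [3.139, -0.102, 0.0]
contact_force: [-0.6, -0.2, 0.2]
opening: -0.0002
grip_force: 0.0
t: 3.9
tool_pos: [0.4287, -0.3549, 0.0462]
tool_rot: [3.14, -0.101, -0.0]
contact_force: [0.7, 0.6, -0.8]
opening: -0.0004
grip_force: 0.0
```

```bash
python3 - <<'E'
from h import *
s=ctrl.get_image("side")
cv2.imwrite("pics/c3.png",cv2.resize(s[250:340,270:370],(500,450),interpolation=cv2.INTER_CUBIC))
o=ctrl.get_obs();print(o["tool_pos"],o["contact_force"])
E
```

```text
[ 0.42879656 -0.35487216  0.04621378] [-0.57510511 -1.46327447 -0.28429329]
```

View pics/c3.png

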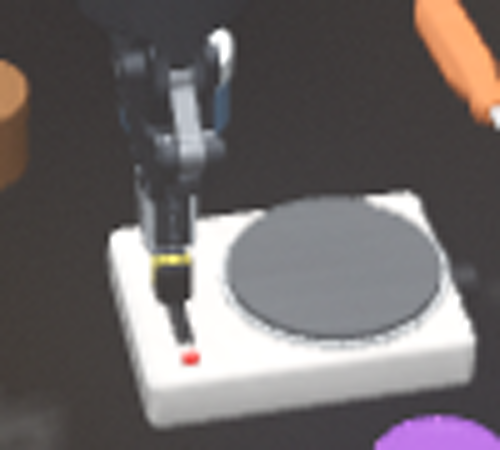

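The slider's yellow line is now at about (304,302) in the side view, so it has been pushed part of the way and the tip only just overlaps it. I'll back off, go lower, then push on.

```bash
python3 -m handwheel '[[[0,-0.6,0],[0,0,0]],[[0,-0.6,0.9],[0,0,0]],[[0,-0.6,0.9],[0,0,0]]]'; python3 -m handwheel '[[[0,1,0],[0,0,0]],[[0,2,0],[0,0,0]],[[0,2.4,0],[0,0,0]],[[0,2.4,0],[0,0,0]]]';python3 - <<'E'
from h import *
print(at_z("side",(304.2,302),.048),at_z("side",(303,296.8),.048))
s=ctrl.get_image("side")
cv2.imwrite("pics/c4.png",cv2.resize(s[250:340,270:370],(500,450),interpolation=cv2.INTER_CUBIC))
o=ctrl.get_obs();print(o["tool_pos"],o["contact_force"])
print([(d["score"],d["position"],at_z("side",d["position"],.048)) for d in ctrl.landmark_of("side","switch_top")])
E
```

```text
t: 4.32
tool_pos: [0.4286, -0.3479, 0.0361]
tool_rot: [-3.139, 0.1, 0.003]
contact_force: [-0.2, 0.2, -0.7]
opening: 0.0001
grip_force: 0.0
t: 4.82
tool_pos: [0.4278, -0.3663, 0.0366]
tool_rot: [-3.123, 0.102, 0.004]
contact_force: [0.8, 25.5, 12.2]
opening: -0.0004
grip_force: 12.8
[ 0.42759019 -0.37071078  0.048     ] [ 0.42943242 -0.35334626  0.048     ]
[ 0.42775204 -0.36632186  0.03664374] [ 1.15801552 23.74478272 11.61451486]
[(0.47, [303.9, 307.8], array([ 0.4223473 , -0.38868364,  0.048     ]))]
```

The contact force is 25 N against the stop and the slider is at y ≈ -0.388, so the switch is fully off. Next I lift and head for the panel, checking where the press is first.

```bash
python3 -m handwheel '[[[0,-0.8,0],[0,0,0]],[[0,-1,-3],[0,0,0]],[[0,-1,-8],[0,0,0]],[[0,-1,-13],[0,0,0]],[[0,-1,-17],[0,0,0]]]'; python3 - <<'E'
from h import *
for p in [(210,140),(212,152),(240,185),(268,186),(272,172),(310,190),(230,140)]:print(p,np.round(at_z("top",p,.1),3),np.round(at_z("top",p,.22),3))
print("tip tri",tri((217.8,240.9),(303.9,187.7)))
print("green/red/flag z70",[np.round(at_z("top",p,.07),3) for p in [(219.8,225.8),(229.6,256.8)]], [np.round(at_z("top",p,.07),3) for p in [(168+133*.28,200+215*.28),(168+308*.28,200+188*.28)]])
# neighbours' tips (white caps) at z .115
print("caps",[np.round(at_z("top",(168+x*.28,200+y*.28),.115),3) for x,y in [(82,110),(262,84)]])
to((.43,-.06,.21))
E
```

```text
t: 5.55
tool_pos: [0.4287, -0.3644, 0.2106]
tool_rot: [3.136, -0.102, 0.004]
contact_force: [-0.0, -0.6, -0.4]
opening: 0.0002
grip_force: 0.0
(210, 140) [0.752 0.017 0.1  ] [ 0.71  -0.013  0.22 ]
(212, 152) [0.723 0.012 0.1  ] [ 0.685 -0.017  0.22 ]
(240, 185) [ 0.646 -0.052  0.1  ] [ 0.617 -0.074  0.22 ]
(268, 186) [ 0.643 -0.115  0.1  ] [ 0.614 -0.13   0.22 ]
(272, 172) [ 0.675 -0.124  0.1  ] [ 0.642 -0.138  0.22 ]
(310, 190) [ 0.632 -0.209  0.1  ] [ 0.604 -0.214  0.22 ]
(230, 140) [ 0.751 -0.029  0.1  ] [ 0.71  -0.053  0.22 ]
tip tri (array([ 0.51937239, -0.00856486,  0.11860485]), np.float64(0.002430387599248027))
green/red/flag z70 [array([ 0.559, -0.001,  0.07 ]), array([ 0.488, -0.025,  0.07 ])] [array([0.481, 0.031, 0.07 ]), array([ 0.497, -0.08 ,  0.07 ])]
caps [array([0.542, 0.052, 0.115]), array([ 0.556, -0.059,  0.115])]
shift cm [ -1.84 -30.39  -0.05] tool x,y in world [[0.998, -0.065, 0.003], [-0.065, -0.998, 0.003]]
```

```bash
python3 -m handwheel '[[[-1,-6,0],[0,0,-0.05]],[[-1.8,-12,0],[0,0,-0.1]],[[-1.8,-18,0],[0,0,-0.15]],[[-1.8,-24,0],[0,0,-0.204]],[[-1.8,-30.4,0],[0,0,-0.204]]]';  python3 -m handwheel '[[[0,0,0],[0,0,0]],[[0,0,0],[0,0,0]]]'; python3 - <<'E'
from h import *
to((.549,-.004,.16));print(Ro.from_rotvec(ctrl.get_obs()["tool_rot"]).as_matrix()[:,0])
E
```

```text
t: 6.18
tool_pos: [0.4304, -0.059, 0.2084]
tool_rot: [3.132, 0.217, 0.005]
contact_force: [1.4, -0.2, -0.3]
opening: -0.0001
grip_force: 0.0
t: 6.42
tool_pos: [0.4303, -0.0605, 0.2079]
tool_rot: [3.133, 0.22, 0.002]
contact_force: [0.4, -0.6, -0.5]
opening: 0.0
grip_force: 0.0
shift cm [12.54 -3.95  4.8 ] tool x,y in world [[0.99, 0.139, 0.001], [0.139, -0.99, 0.001]]
[0.99022377 0.13948348 0.00111596]
```

```bash
python3 -m handwheel '[[[5,-2,0],[0,0,0]],[[9,-3.9,0],[0,0,0]],[[12.5,-3.9,0],[0,0,0]],[[12.5,-3.9,4],[0,0,0]],[[12.5,-3.9,4.8],[0,0,0]]]'; python3 -m handwheel '[[[0,0,0],[0,0,0]]]'; python3 - <<'E'
from h import *
s=ctrl.get_image("side")
cv2.imwrite("pics/c4.png",cv2.resize(s[140:260,240:400],(800,600),interpolation=cv2.INTER_CUBIC))
o=ctrl.get_obs();print(o["tool_pos"],o["contact_force"],proj("side",o["tool_pos"]),proj("side",(.517,-.01,.126)))
to((.549,-.004,.105))
E
```

```text
t: 7.05
tool_pos: [0.5467, -0.0056, 0.156]
tool_rot: [-3.133, -0.215, 0.009]
contact_force: [0.1, -0.0, -0.7]
opening: 0.0001
grip_force: 0.0
t: 7.18
tool_pos: [0.5477, -0.0051, 0.1588]
tool_rot: [-3.134, -0.216, 0.002]
contact_force: [0.5, -0.1, 0.3]
opening: -0.0003
grip_force: 0.0
[ 0.5484028  -0.00489402  0.16007391] [ 0.5604491  -0.37483219  1.03172323] [313.9, 171.2] [302.6, 185.5]
shift cm [ 0.07 -0.08  5.51] tool x,y in world [[0.99, 0.138, 0.001], [0.138, -0.991, 0.0]]
```

View pics/c4.png

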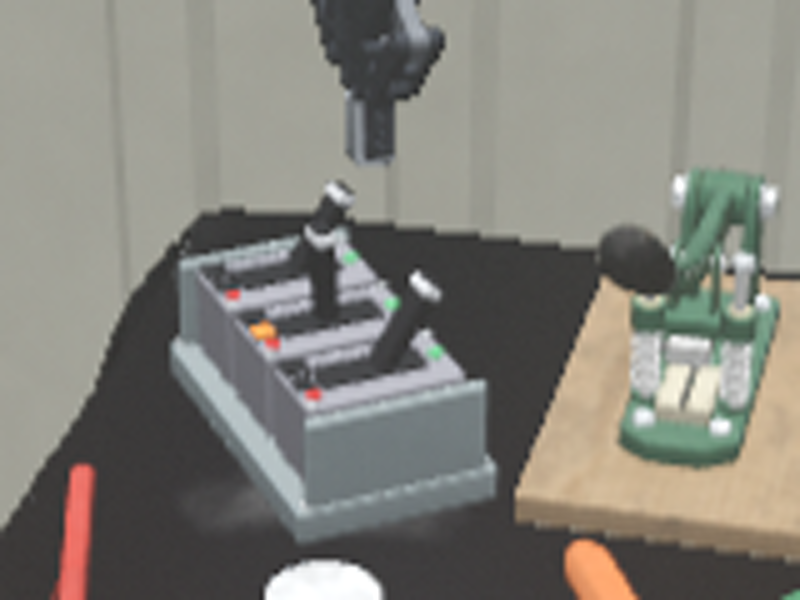

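The side view shows the fingertips (crop 370,160) above and on the far side of the middle lever (cap at crop 322,235), clear of both neighbours. Next I lower and push towards off.

```bash
python3 -m handwheel '[[[0,0,2],[0,0,0]],[[0,0,4],[0,0,0]],[[0,0,5.5],[0,0,0]],[[0,0,5.5],[0,0,0]]]'; python3 -m handwheel '[[[-1,0,0],[0,0,0]],[[-2,0,0],[0,0,0]],[[-3,0,0],[0,0,0]],[[-4,0,0],[0,0,0]],[[-4,0,0],[0,0,0]]]';python3 -m handwheel '[[[-0.5,0,0],[0,0,0]],[[-0.5,0,0],[0,0,0]]]'
```

```text
t: 7.72
tool_pos: [0.5466, -0.0034, 0.1019]
tool_rot: [-3.133, -0.22, 0.007]
contact_force: [-0.1, -0.8, -0.5]
opening: -0.0002
grip_force: 0.0
t: 8.35
tool_pos: [0.5098, -0.0096, 0.1064]
tool_rot: [3.133, 0.219, 0.008]
contact_force: [1.0, -0.3, 2.6]
opening: -0.0003
grip_force: 1.8
t: 8.6
tool_pos: [0.5077, -0.01, 0.1074]
tool_rot: [3.133, 0.219, 0.019]
contact_force: [8.7, 2.3, 0.1]
opening: 0.0002
grip_force: 4.7
```

```bash
python3 -m handwheel '[[[-0.4,0,0],[0,0,0]],[[-0.4,0,0],[0,0,0]],[[-0.4,0,0],[0,0,0]]]'; python3 -m handwheel '[[[-0.3,0,0],[0,0,0]],[[-0.3,0,0],[0,0,0]],[[-0.3,0,0],[0,0,0]]]'; python3 - <<'E'
from h import *
s=ctrl.get_image("side")
cv2.imwrite("pics/c5.png",cv2.resize(s[160:240,260:360],(625,500),interpolation=cv2.INTER_CUBIC))
E
```

```text
t: 8.98
tool_pos: [0.5062, -0.0105, 0.1088]
tool_rot: [3.133, 0.218, 0.028]
contact_force: [17.2, 2.0, 2.3]
opening: -0.0001
grip_force: 7.7
t: 9.35
tool_pos: [0.5047, -0.0109, 0.1104]
tool_rot: [3.132, 0.218, 0.034]
contact_force: [16.8, 4.2, 4.9]
opening: -0.0002
grip_force: 8.3
```

View pics/c5.png

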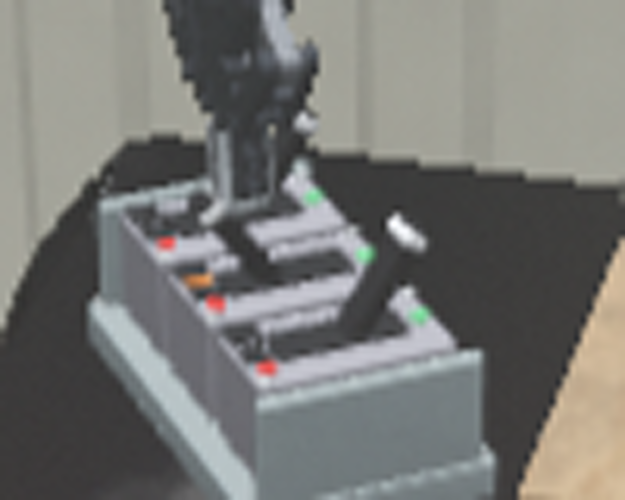

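The middle lever leans to off, but a sliver of orange is still showing at crop (200,282), so the latch is only partly moved. The finger rode up the lever, so I'll back off, go lower and press again.

```bash
python3 -m handwheel '[[[2,0,0],[0,0,0]],[[2,0,1.2],[0,0,0]],[[2,0,1.2],[0,0,0]]]'; python3 -m handwheel '[[[-1,0,0],[0,0,0]],[[-2,0,0],[0,0,0]],[[-2.4,0,0],[0,0,0]],[[-2.4,0,0],[0,0,0]]]';python3 -m handwheel '[[[-0.5,0,0.2],[0,0,0]],[[-0.5,0,0.2],[0,0,0]],[[-0.5,0,0.2],[0,0,0]]]'; python3 - <<'E'
from h import *
s=ctrl.get_image("side")
cv2.imwrite("pics/c6.png",cv2.resize(s[160:240,260:360],(625,500),interpolation=cv2.INTER_CUBIC))
c=s[195:218,280:305].astype(int);print("orange px",((c[...,2]>180)&(c[...,1]>100)&(c[...,0]<90)&(c[...,1]<190)).sum())
E
```

```text
t: 9.78
tool_pos: [0.5182, -0.0082, 0.0928]
tool_rot: [3.134, 0.219, 0.008]
contact_force: [7.3, 0.9, 2.4]
opening: -0.0002
grip_force: 4.0
t: 10.28
tool_pos: [0.509, -0.0115, 0.1029]
tool_rot: [3.131, 0.216, 0.071]
contact_force: [36.3, 5.1, 8.9]
opening: -0.0002
grip_force: 17.2
t: 10.65
tool_pos: [0.5079, -0.012, 0.1036]
tool_rot: [3.13, 0.216, 0.086]
contact_force: [43.5, 8.2, 12.0]
opening: -0.0002
grip_force: 21.4
orange px 2
```

View pics/c6.png

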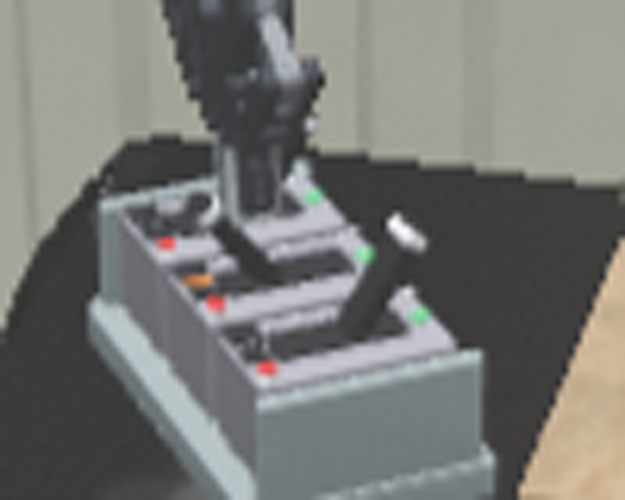

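The lever hasn't moved under 43 N, so it is on its off stop; the remaining orange sliver may only be the slanted view. I'll lift over to the near side and throw the lever on, which will show whether the latch is free.

```bash
python3 -m handwheel '[[[2.5,0,0],[0,0,0]],[[3,0,-2],[0,0,0]],[[3,0,-5],[0,0,0]],[[3,0,-7],[0,0,0]],[[3,0,-7],[0,0,0]]]'; python3 - <<'E'
from h import *
# side px check of lever tip and flag from both cameras
print(proj("side",(.5134-.0356,-.009-.005,.115)))
for c in ("side",):
    im=ctrl.get_image(c);print([(d["score"],d["position"],at_z(c,d["position"],.115)) for d in ctrl.landmark_of(c,"lever_tripped_tip")])
    k=im[198:216,284:302].astype(int);m=(k[...,2]>k[...,0]+70)&(k[...,1]>k[...,0]+25);print("orange",m.sum(),np.argwhere(m).tolist())
    s0=cv2.imread("pics/side0.png")[198:216,284:302].astype(int);m=(s0[...,2]>s0[...,0]+70)&(s0[...,1]>s0[...,0]+25);print("orange0",m.sum())
to((.455,-.017,.16))
E
```

```text
t: 11.32
tool_pos: [0.5176, -0.0082, 0.1617]
tool_rot: [3.133, 0.219, 0.003]
contact_force: [0.6, 0.1, -0.4]
opening: -0.0004
grip_force: 0.0
[288.1, 192.0]
[(0.43, [295.6, 190.9], array([ 0.49754279, -0.01322946,  0.115     ]))]
orange 7 [[6, 6], [6, 7], [6, 8], [6, 9], [7, 6], [7, 7], [7, 8]]
orange0 16
shift cm [-6.21  0.04 -0.06] tool x,y in world [[0.99, 0.139, -0.002], [0.139, -0.99, -0.0]]
```

```bash
python3 - <<'E'
from h import *
im=ctrl.get_image("side");g=im.min(2)
print(g[183:203,284:316:1])
s0=cv2.imread("pics/side0.png");print("orig");print(s0.min(2)[183:193,298:312])
for a in (0,.05,-.4,-.5,-.6):
    print(a,proj("side",(.5134+.064*np.sin(a)*.99,-.009+.064*np.sin(a)*.139,.062+.064*np.cos(a))))
E
```

```text
[[ 59  58  58  58  59  57  59  59  58  59  59  57  59  59  56  57  58  55
   61  64  64  63  58  54  53 105 107 150 153 153 153 152]
 [ 60  58  58  59  60  58  57  58  59  58  59  60  58  58  59  57  58  60
   65  65  64  60  57  53  58  57  55 106 109 109 108 107]
 [ 61  59  58  59  58  59  58  57  59  57  57  57  58  58  57  59  58  63
   65  65  62  57  55 104 108  78  60  58  58  59  58  58]
 [ 60  57  58  59  56  59  57  57  59  58  58  59  58  58  58  58  62  64
   66  65  58  57  75 167 165 104  62  57  58  59  58  59]
 [ 60  58  57  59  58  58  59  57  58  59  58  58  79 106 107 127  73  64
   67  60  56  53  96 176 189 130  66  59  60  59  58  59]
 [ 60  58  58  58  59  58  58  80 105  87 171 159 160 169 165 115  69  66
   63  58  54  75 192 185 185 124  67  57  58  58  58  60]
 [ 58  57  60 107 108 135 159 140 101  82 173 164 154 149 133  76  64  65
   60  57  55 145 200 193 188 180 103  61  59  58  58  59]
 [133 156 158 168 167 169 154 117  76  73 114 140 193 153  80  65  65  63
   58  54  58 120 159 191 192 176 146  77  59  59  59  58]
 [149 163 154 149 138 159 126  73  7
[... 1553 characters left out ...]
4  76]]
orig
[[ 64  64  63  58  65  66  72  70  63  60  58 113 114 158]
 [ 63  64  64  66  75  75  76  67  60  58  60  63  60 113]
 [ 62  63  64 164  91  77  80  77  64 110 115  84  65  63]
 [ 63  63  65 191 166  89  80  77 166 178 174 111  69  63]
 [114 135  77 147 192 202 195 212 212 191 198 138  72  63]
 [173 123  76  75 149 199 201 198 183 183 192 132  71  65]
 [140  80  72  64  73 132 145 118 104 191 197 189 109  66]
 [ 85  71  70  64  59  66  76  61  59 197 201 184 153  82]
 [ 78  70  69  62  58  60  59  60  59 165 174 139 137 135]
 [ 72  70  66  60  60  58  59  60  59 106 163 160 159 187]]
0 [301.2, 185.5]
0.05 [302.3, 185.3]
-0.4 [292.1, 189.1]
-0.5 [290.0, 190.5]
-0.6 [288.0, 192.1]
```

```bash
python3 -m handwheel '[[[-3,0,0],[0,0,0]],[[-6.6,0,0],[0,0,0]],[[-6.6,0,0],[0,0,0]],[[-6.6,0,3],[0,0,0]],[[-6.6,0,6],[0,0,0]]]'; python3 -m handwheel '[[[1.5,0,0],[0,0,0]],[[3,0,0],[0,0,0]],[[4.5,0,0],[0,0,0]],[[5,0,0],[0,0,0]],[[5,0,0],[0,0,0]]]';python3 -m handwheel '[[[1,0,0],[0,0,0]],[[1,0,0],[0,0,0]]]'
```

```text
t: 12.1
tool_pos: [0.4527, -0.0172, 0.0994]
tool_rot: [3.134, 0.219, 0.001]
contact_force: [-0.2, -1.0, -0.6]
opening: 0.0005
grip_force: 0.0
t: 12.72
tool_pos: [0.5017, -0.0101, 0.0997]
tool_rot: [-3.134, -0.22, 0.001]
contact_force: [-0.4, -1.0, -0.7]
opening: 0.0001
grip_force: 0.0
t: 12.98
tool_pos: [0.512, -0.0088, 0.1003]
tool_rot: [3.134, 0.22, 0.001]
contact_force: [0.1, -0.6, 0.8]
opening: 0.0001
grip_force: 0.0
```

```bash
python3 -m handwheel '[[[0.7,0,0],[0,0,0]],[[1.2,0,0],[0,0,0]],[[1.2,0,0],[0,0,0]]]';python3 -m handwheel '[[[0.5,0,0],[0,0,0]],[[0.5,0,0],[0,0,0]]]'; python3 - <<'E'
from h import *
im=ctrl.get_image("side");cv2.imwrite("pics/s7.png",im);print([(d["score"],d["position"],at_z("side",d["position"],.115)) for d in ctrl.landmark_of("side","lever_tripped_tip")])
E
```

```text
t: 13.35
tool_pos: [0.5238, -0.0071, 0.1003]
tool_rot: [-3.134, -0.219, -0.001]
contact_force: [0.0, 0.8, -0.6]
opening: -0.0002
grip_force: 0.1
t: 13.6
tool_pos: [0.5288, -0.0064, 0.1005]
tool_rot: [3.134, 0.219, 0.001]
contact_force: [-0.1, 0.1, 0.5]
opening: 0.0002
grip_force: 0.1
[(0.73, [326.0, 197.5], array([ 0.56254788, -0.06732457,  0.115     ]))]
```

```bash
python3 - <<'E'
import cv2
s=cv2.imread("pics/s7.png");cv2.imwrite("pics/c7.png",cv2.resize(s[150:240,260:380],(800,600),interpolation=cv2.INTER_CUBIC))
E
```

```text
(no output)
```

View pics/c7.png

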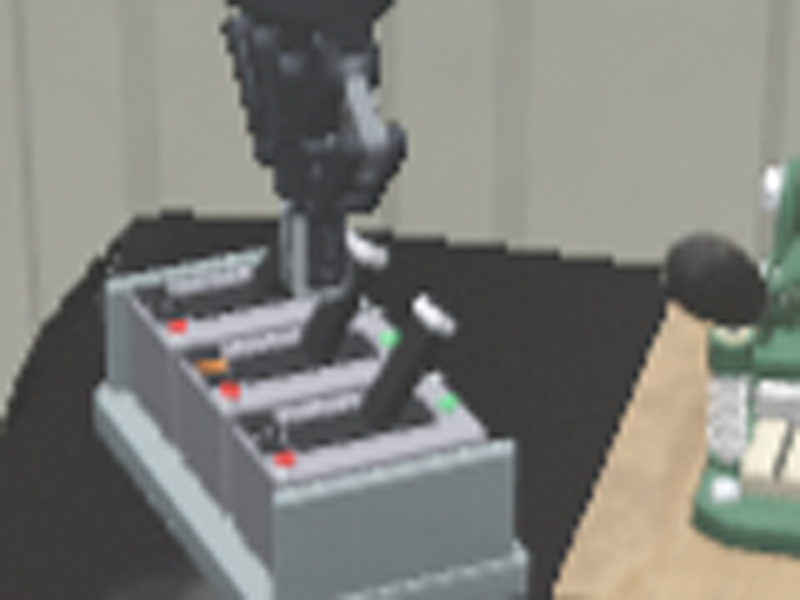

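The middle lever now leans to on (cap at crop 370,248), so the latch is free. I'll press it onto the on stop.

```bash
python3 -m handwheel '[[[0.5,0,0],[0,0,0]],[[0.5,0,0],[0,0,0]]]';python3 -m handwheel '[[[0.5,0,0],[0,0,0]],[[0.5,0,0],[0,0,0]]]'; python3 -m handwheel '[[[0.4,0,0],[0,0,0]],[[0.4,0,0],[0,0,0]]]'
```

```text
t: 13.95
tool_pos: [0.5337, -0.0057, 0.1004]
tool_rot: [-3.134, -0.219, -0.001]
contact_force: [-0.2, 0.3, 0.5]
opening: -0.0002
grip_force: 0.1
t: 14.2
tool_pos: [0.5353, -0.0055, 0.0998]
tool_rot: [3.133, 0.22, -0.015]
contact_force: [-12.7, -1.9, 7.5]
opening: -0.0001
grip_force: 7.4
t: 14.45
tool_pos: [0.536, -0.0053, 0.0995]
tool_rot: [3.133, 0.221, -0.029]
contact_force: [-24.2, -4.0, 14.7]
opening: 0.0001
grip_force: 14.4
```

24 N against the stop means the lever is fully on. I'll back off, lift clear and measure the tin and the plate.

```bash
python3 -m handwheel '[[[-2,0,0],[0,0,0]],[[-5,0,0],[0,0,0]],[[-7,0,-3],[0,0,0]],[[-10,0,-8],[0,0,0]],[[-12,0,-12],[0,0,0]]]' -1; python3 -m handwheel '[[[0,0,0],[0,0,0]],[[0,0,0],[0,0,0]]]'; python3 - <<'E'
from h import *
def blob(m):
    n,_,st,c=cv2.connectedComponentsWithStats(m.astype(np.uint8));i=1+np.argmax(st[1:,4]);return c[i],st[i]
for c,(x,y),z in(("top",(285,240),.042),("side",(280,245),.042)):
    im=ctrl.get_image(c);cv2.imwrite(f"pics/{c}8.png",im)
    k=im[y:y+50,x:x+55];m=k.min(2)>150
    ce,st=blob(m);ce=ce+[x,y];print(c,ce,st,at_z(c,ce,z))
    for q,z in(("paste_tin",0),("plate_center",.034),("switch_top",.048),("lever_tripped_tip",.115)):
        print(q,[(round(d["score"],2),np.round(d["position"],1).tolist(),np.round(at_z(c,d["position"],z),3).tolist()) for d in ctrl.landmark_of(c,q)[:6]])
to((.468,-.207,.2))
E
```

```text
t: 15.08
tool_pos: [0.4231, -0.0214, 0.2225]
tool_rot: [3.133, 0.219, 0.004]
contact_force: [0.2, -0.6, 1.4]
opening: 0.0852
grip_force: 0.0
t: 15.32
tool_pos: [0.4235, -0.0212, 0.2199]
tool_rot: [-3.134, -0.219, -0.001]
contact_force: [0.3, 0.8, -1.4]
opening: 0.0855
grip_force: 0.0
top [311.43844492 265.52915767] [ 15  14  24  24 463] [ 0.46799137 -0.20858068  0.042     ]
paste_tin [(0.67, [450.8, 334.5], [0.306, -0.531, 0.0]), (0.66, [439.5, 256.5], [0.489, -0.512, 0.0]), (0.64, [435.9, 293.9], [0.401, -0.5, 0.0]), (0.59, [311.8, 267.3], [0.467, -0.208, 0.0]), (0.59, [315.2, 308.6], [0.369, -0.215, 0.0]), (0.27, [378.0, 182.6], [0.671, -0.371, 0.0])]
plate_center [(0.73, [382.3, 253.7], [0.494, -0.373, 0.034]), (0.26, [350.4, 337.3], [0.304, -0.296, 0.034])]
switch_top [(0.41, [391.5, 281.8], [0.428, -0.391, 0.048])]
lever_tripped_tip [(0.68, [216.1, 221.7], [0.561, -0.003, 0.115]), (0.63, [225.4, 244.5], [0.511, -0.024, 0.115])]
side [304.02058824 260.52058824] [ 13   7  23  18 340] [ 0.46648478 -0.21696922  0.042     ]
paste_tin [(0.98, [263.7, 388.9], [0.307, -0.537, 0.0]), (0.95, [356.8, 359.2], [0.497, -0.512, 0.0]), (0.92, [301.4, 273.7], [0.461, -0.21, 0.0]), (0.71, [263.2, 281.3], [0.369, -0.215, 0.0]), (0.58, [307.6, 365.1], [0.4, -0.501, -0.0])]
plate_center [(0.97, [338.9, 299.3], [0.505, -0.365, 0.034]), (0.23, [303.2, 308.8], [0.424, -0.375, 0.034]), (0.2, [371.2, 276.7], [0.599, -0.308, 0.034])]
switch_top [(0.61, [305.1, 306.8], [0.426, -0.386, 0.048]), (0.46, [373.0, 274.6], [0.599, -0.319, 0.048]), (0.25, [255.4, 250.7], [0.364, -0.155, 0.048])]
lever_tripped_tip [(0.56, [319.3, 186.8], [0.562, -0.008, 0.115]), (0.41, [372.6, 275.1], [0.563, -0.405, 0.115])]
shift cm [ 1.84 19.02  1.99] tool x,y in world [[0.99, 0.139, -0.001], [0.139, -0.99, -0.0]]
```

```bash
python3 -m handwheel '[[[0.5,6,0],[0,0,0]],[[1,12,2],[0,0,0]],[[1.9,19,4],[0,0,0]],[[1.9,19.1,8],[0,0,0]],[[1.9,19.1,10],[0,0,0]]]' -1 30; python3 -m handwheel '[[[0,0,0],[0,0,0]],[[0,0,0],[0,0,0]]]'; python3 - <<'E'
from h import *
to((.468,-.2085,.013))
im=cv2.imread("pics/top8.png");x,y=355,228
k=im[y:y+70,x:x+52];m=((k.max(2)<150)&(k.min(2)>60)).astype(np.uint8);m[45:]=0
n,_,st,c=cv2.connectedComponentsWithStats(m);i=1+np.argmax(st[1:,4]);s=st[i];p=(x+s[0]+s[2]/2-.5,y+s[1]+s[3]/2-.5)
print("plate top",s,c[i]+[x,y],p,at_z("top",p,.034))
im=cv2.imread("pics/side8.png");x,y=305,280
k=im[y:y+45,x:x+65];m=((k.max(2)<150)&(k.min(2)>70)).astype(np.uint8)
n,_,st,c=cv2.connectedComponentsWithStats(m);i=1+np.argmax(st[1:,4]);s=st[i];p=(x+s[0]+s[2]/2-.5,y+s[1]+s[3]/2-.5)
print("plate side",s,c[i]+[x,y],p,at_z("side",p,.034))
E
```

```text
t: 16.45
tool_pos: [0.4676, -0.2084, 0.1175]
tool_rot: [-3.132, -0.216, 0.005]
contact_force: [-0.8, 0.1, -0.0]
opening: 0.0852
grip_force: 0.0
t: 16.7
tool_pos: [0.4694, -0.2079, 0.1215]
tool_rot: [3.133, 0.22, 0.002]
contact_force: [0.6, 0.7, -0.2]
opening: 0.0855
grip_force: 0.0
shift cm [-0.16  0.02 10.85] tool x,y in world [[0.99, 0.14, 0.001], [0.14, -0.99, 0.001]]
plate top [   8    6   39   39 1193] [382.13160101 253.05616094] (np.float64(382.0), np.float64(253.0)) [ 0.49571798 -0.37232126  0.034     ]
plate side [  11    9   49   29 1001] [337.17282717 303.3026973 ] (np.float64(340.0), np.float64(303.0)) [ 0.50377315 -0.37780862  0.034     ]
```

```bash
python3 -m handwheel '[[[-0.2,0,3],[0,0,0]],[[-0.2,0,6],[0,0,0]],[[-0.2,0,9],[0,0,0]],[[-0.2,0,10.6],[0,0,0]],[[-0.2,0,10.6],[0,0,0]]]'; python3 -m handwheel '[[[0,0,0],[0,0,0]],[[0,0,0],[0,0,0]],[[0,0,0],[0,0,0]],[[0,0,0],[0,0,0]],[[0,0,0],[0,0,0]]]' 0.8 30; python3 -m handwheel '[[[0,0,0],[0,0,0]],[[0,0,-2],[0,0,0]],[[0,0,-5],[0,0,0]],[[0,0,-7],[0,0,0]],[[0,0,-7],[0,0,0]]]'; python3 - <<'E'
from h import *
for i in "a":
    im=ctrl.get_image("side");cv2.imwrite("pics/s9.png",im)
    print([(round(d["score"],2),np.round(d["position"],1).tolist(),np.round(at_z("side",d["position"],.07),3).tolist()) for d in ctrl.landmark_of("side","paste_tin")[:6]])
to((.497,-.374,.1))
E
```

```text
t: 17.32
tool_pos: [0.4667, -0.2078, 0.0143]
tool_rot: [-3.133, -0.22, 0.001]
contact_force: [-0.4, 0.1, 0.4]
opening: 0.0857
grip_force: 0.0
t: 17.95
tool_pos: [0.4681, -0.2088, 0.0162]
tool_rot: [3.132, 0.219, 0.004]
contact_force: [-0.4, 1.0, 5.9]
opening: 0.0529
grip_force: 31.7
t: 18.58
tool_pos: [0.4681, -0.2088, 0.0863]
tool_rot: [3.131, 0.219, 0.006]
contact_force: [-0.9, -0.8, -1.8]
opening: 0.0534
grip_force: 32.2
[(0.92, [302.3, 248.1], [0.466, -0.206, 0.07]), (0.84, [262.5, 388.8], [0.297, -0.6, 0.07]), (0.77, [355.9, 358.2], [0.471, -0.575, 0.07]), (0.57, [267.0, 282.0], [0.362, -0.311, 0.07]), (0.57, [310.7, 365.1], [0.389, -0.57, 0.07])]
shift cm [ 0.71 16.89 -1.64] tool x,y in world [[0.99, 0.139, -0.001], [0.139, -0.99, -0.0]]
```

The tin is lifted and held: opening 53 mm, grip 32 N, and about 1.8 N of weight on the wrist. I'll carry it over the plate.

```bash
python3 -m handwheel '[[[0,4,0],[0,0,0]],[[0.2,8,0],[0,0,0]],[[0.4,12,0],[0,0,0]],[[0.7,15,0],[0,0,0]],[[0.7,16.9,0],[0,0,0]]]'; python3 -m handwheel '[[[0,0,0],[0,0,0]],[[0,0,0],[0,0,0]],[[0,0,1.5],[0,0,0]],[[0,0,2.5],[0,0,0]],[[0,0,3],[0,0,0]]]'; python3 -m handwheel '[[[0,0,0],[0,0,0]],[[0,0,0],[0,0,0]]]'; python3 - <<'E'
from h import *
im=ctrl.get_image("side");cv2.imwrite("pics/s10.png",im)
print([(round(d["score"],2),np.round(d["position"],1).tolist(),np.round(at_z("side",d["position"],.04),3).tolist()) for d in ctrl.landmark_of("side","paste_tin")[:6]])
to((.497,-.374,.0505))
E
```

```text
t: 19.3
tool_pos: [0.4966, -0.375, 0.0824]
tool_rot: [-3.132, -0.218, 0.003]
contact_force: [-0.5, 0.1, -0.5]
opening: 0.0534
grip_force: 32.3
t: 19.92
tool_pos: [0.4966, -0.3733, 0.0526]
tool_rot: [-3.132, -0.22, 0.003]
contact_force: [0.5, 0.2, -0.7]
opening: 0.0532
grip_force: 32.3
t: 20.18
tool_pos: [0.4975, -0.3746, 0.0547]
tool_rot: [3.133, 0.219, 0.001]
contact_force: [0.4, 0.2, -1.5]
opening: 0.0532
grip_force: 32.3
[(0.87, [262.9, 388.5], [0.301, -0.572, 0.04]), (0.83, [356.6, 357.7], [0.483, -0.546, 0.04]), (0.79, [263.7, 280.7], [0.362, -0.265, 0.04]), (0.7, [310.4, 365.4], [0.395, -0.541, 0.04]), (0.68, [336.1, 301.4], [0.495, -0.377, 0.04])]
shift cm [-0.05 -0.08  0.44] tool x,y in world [[0.99, 0.139, 0.001], [0.139, -0.99, 0.001]]
```

```bash
python3 -m handwheel '[[[0,0,0.3],[0,0,0]],[[0,0,0.3],[0,0,0]],[[0,0,0.3],[0,0,0]]]'; python3 -m handwheel '[[[0,0,0.15],[0,0,0]],[[0,0,0.15],[0,0,0]],[[0,0,0.15],[0,0,0]]]'
```

```text
t: 20.65
tool_pos: [0.4973, -0.3744, 0.0513]
tool_rot: [-3.134, -0.219, 0.0]
contact_force: [0.5, 0.9, -1.5]
opening: 0.0534
grip_force: 32.3
t: 21.02
tool_pos: [0.4974, -0.3746, 0.0503]
tool_rot: [3.134, 0.219, 0.0]
contact_force: [-1.7, 1.2, 2.6]
opening: 0.0531
grip_force: 32.6
```

The wrist force changed sign, so the tin is on the plate. I'll release and lift straight up.

```bash
python3 -m handwheel '[[[0,0,0],[0,0,0]],[[0,0,0],[0,0,0]],[[0,0,0],[0,0,0]],[[0,0,0],[0,0,0]]]' -1; python3 -m handwheel '[[[0,0,-2],[0,0,0]],[[0,0,-4],[0,0,0]],[[0,0,-7],[0,0,0]],[[0,0,-11],[0,0,0]],[[0,0,-15],[0,0,0]]]'; python3 -m handwheel '[[[-4,0,0],[0,0,0]],[[-8,0,0],[0,0,0]],[[-12,0,0],[0,0,0]],[[-12,2,0],[0,0,0]]]' 1; python3 - <<'E'
from h import *
im=ctrl.get_image("side");cv2.imwrite("pics/s11.png",im);t=ctrl.get_image("top");
f=lambda im,x,y,w,h:cv2.resize(im[y:y+h,x:x+w],(400,400),interpolation=cv2.INTER_CUBIC)
cv2.imwrite("pics/c8.png",np.hstack([f(t,330,205,100,100),f(im,270,240,110,110)]))
for c in("side","top"):
  for q,z in(("paste_tin",.034),("switch_top",.048),("plate_center",.034)):
    print(c,q,[(round(d["score"],2),np.round(d["position"],1).tolist(),np.round(at_z(c,d["position"],z),3).tolist()) for d in ctrl.landmark_of(c,q)[:6]])
to((.424,-.415,.15))
E
```

```text
t: 21.52
tool_pos: [0.4973, -0.3744, 0.0497]
tool_rot: [-3.134, -0.219, 0.0]
contact_force: [1.0, 0.3, 0.1]
opening: 0.0854
grip_force: 0.0
t: 22.15
tool_pos: [0.4975, -0.3746, 0.2033]
tool_rot: [3.132, 0.219, 0.003]
contact_force: [0.7, -0.6, -0.3]
opening: 0.0854
grip_force: 0.0
t: 22.65
tool_pos: [0.3794, -0.4109, 0.2017]
tool_rot: [3.132, 0.217, 0.001]
contact_force: [1.2, 0.1, 0.9]
opening: 0.0121
grip_force: 0.0
side paste_tin [(0.86, [309.9, 366.4], [0.395, -0.538, 0.034]), (0.85, [264.0, 282.7], [0.363, -0.265, 0.034]), (0.63, [264.3, 386.2], [0.305, -0.562, 0.034]), (0.62, [370.4, 274.7], [0.6, -0.301, 0.034]), (0.58, [334.4, 304.9], [0.491, -0.381, 0.034])]
side switch_top [(0.59, [306.1, 304.9], [0.429, -0.381, 0.048])]
side plate_center [(0.57, [338.1, 301.8], [0.501, -0.373, 0.034])]
top paste_tin [(0.68, [440.0, 255.2], [0.489, -0.506, 0.034]), (0.65, [381.8, 249.6], [0.504, -0.372, 0.034]), (0.58, [317.8, 308.4], [0.37, -0.222, 0.034])]
top switch_top [(0.43, [391.0, 280.2], [0.432, -0.39, 0.048])]
top plate_center [(0.69, [378.3, 181.8], [0.665, -0.368, 0.034]), (0.57, [383.0, 251.9], [0.498, -0.375, 0.034]), (0.49, [380.9, 250.5], [0.502, -0.37, 0.034])]
shift cm [4.13 1.04 5.01] tool x,y in world [[0.99, 0.14, 0.0], [0.14, -0.99, 0.0]]
```

View pics/c8.png

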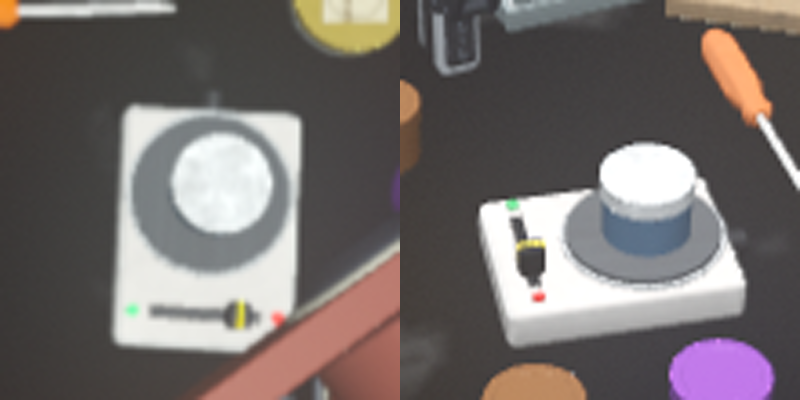

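The tin stands upright on the plate, with its lid centre at about (385,251) in the top view. The slider is at the red end, about (390,283), having travelled about 36 mm, so the switch is still off. I'll compute the centring error before switching on.

```bash
python3 - <<'E'
from h import *
print("tin lid",at_z("top",(385.25,250.75),.076),"plate",at_z("top",(330+52.6,205+48.3),.034),"slider",at_z("top",(390.25,283.5),.048))
print("side lid",at_z("side",(270+248*.275,240+175*.275),.076),"plate",at_z("side",(270+243*.275,240+232*.275),.034))
to((.425,-.425,.12))
E
```

```text
tin lid [ 0.49643664 -0.37524965  0.076     ] plate [ 0.49500087 -0.37369086  0.034     ] slider [ 0.42438577 -0.38772869  0.048     ]
side lid [ 0.49849018 -0.37931136  0.076     ] plate [ 0.4965199  -0.37852012  0.034     ]
shift cm [4.09 2.05 8.01] tool x,y in world [[0.99, 0.14, 0.0], [0.14, -0.99, 0.0]]
```

Tin and plate centres agree to about 2 mm. Now I move to the -y side of the slider, turned to match the warmer.

```bash
python3 -m handwheel '[[[2,2.3,0],[0,0,0.1]],[[4,2.3,2],[0,0,0.2]],[[4.1,2.3,6],[0,0,0.2]],[[4.1,2.3,10],[0,0,0.2]],[[4.1,2.3,10],[0,0,0.2]]]' 1; python3 -m handwheel '[[[0,0,0],[0,0,0]],[[0,0,0],[0,0,0]]]'; python3 -c "
from h import *
to((.425,-.425,.037))"
```

```text
t: 23.68
tool_pos: [0.4234, -0.4251, 0.0956]
tool_rot: [-3.133, 0.093, 0.009]
contact_force: [0.9, 0.5, -0.2]
opening: 0.0003
grip_force: 0.0
t: 23.92
tool_pos: [0.4261, -0.4293, 0.1026]
tool_rot: [3.137, -0.094, 0.004]
contact_force: [-0.1, -0.3, 0.1]
opening: -0.0002
grip_force: 0.0
shift cm [-0.16 -0.44  6.56] tool x,y in world [[0.998, -0.06, 0.003], [-0.06, -0.998, 0.003]]
```

```bash
python3 -m handwheel '[[[-0.1,0,3],[0,0,0]],[[-0.1,0,5],[0,0,0]],[[-0.1,0,6.5],[0,0,0]],[[-0.1,0,6.5],[0,0,0]],[[-0.1,0,6.5],[0,0,0]]]'; python3 -m handwheel '[[[0,-1,0],[0,0,0]],[[0,-2,0],[0,0,0]],[[0,-3,0],[0,0,0]],[[0,-4,0],[0,0,0]],[[0,-4.8,0],[0,0,0]]]'; python3 -m handwheel '[[[0,-0.6,0],[0,0,0]],[[0,-0.6,0],[0,0,0]]]'; python3 -m handwheel '[[[0,-0.6,0],[0,0,0]],[[0,-0.6,0],[0,0,0]]]'
```

```text
t: 24.55
tool_pos: [0.4245, -0.4284, 0.0356]
tool_rot: [3.139, -0.094, 0.001]
contact_force: [0.8, 0.4, 0.2]
opening: -0.0002
grip_force: 0.0
t: 25.18
tool_pos: [0.4272, -0.3795, 0.0352]
tool_rot: [3.139, -0.094, 0.001]
contact_force: [0.4, -1.4, 0.6]
opening: -0.0001
grip_force: 0.8
t: 25.42
tool_pos: [0.4271, -0.3732, 0.0345]
tool_rot: [-3.139, 0.094, 0.001]
contact_force: [0.5, 0.5, 0.1]
opening: 0.0001
grip_force: 0.0
t: 25.68
tool_pos: [0.4273, -0.37, 0.0348]
tool_rot: [3.135, -0.094, 0.0]
contact_force: [-1.3, -8.2, -4.6]
opening: -0.0001
grip_force: 4.1
```

```bash
python3 -m handwheel '[[[0,-0.5,0],[0,0,0]],[[0,-0.5,0],[0,0,0]],[[0,-0.5,0],[0,0,0]]]'; python3 -m handwheel '[[[0,1.5,0],[0,0,0]],[[0,2.5,0],[0,0,0]],[[0,2.5,-4],[0,0,0]],[[-2,2.5,-9],[0,0,0]],[[-8,3.5,-14],[0,0,0]]]'; python3 -m handwheel '[[[-3,4,-2],[0,0,0]],[[-3,6,-2],[0,0,0]],[[-3,6,-2],[0,0,0]]]'; python3 - <<'E'
from h import *
s=ctrl.get_image("side")
for c in("side","top"):
  t=ctrl.get_image(c)
  for q,z in(("switch_top",.048),("paste_tin",.034),("lever_tripped_tip",.115),("lever_b_tip",.115)):
    print(c,q,[(round(d["score"],2),np.round(d["position"],1).tolist(),np.round(at_z(c,d["position"],z),3).tolist()) for d in ctrl.landmark_of(c,q)[:4]])
# yellow line of slider
  y0,x0=(285,290) if c=="side" else (270,362)
  k=t[y0:y0+28,x0:x0+38].astype(int);m=(k[...,1]>k[...,0]+50)&(k[...,2]>k[...,0]+50)
  p=np.argwhere(m).mean(0)[::-1]+[x0,y0];print("yellow",m.sum(),p,at_z(c,p,.048))
E
```

```text
t: 26.05
tool_pos: [0.4274, -0.3695, 0.0352]
tool_rot: [3.126, -0.094, 0.002]
contact_force: [-1.6, -22.1, -11.3]
opening: -0.0001
grip_force: 10.9
t: 26.68
tool_pos: [0.3591, -0.3918, 0.1667]
tool_rot: [3.14, -0.09, 0.002]
contact_force: [0.3, -0.6, 0.6]
opening: -0.0001
grip_force: 0.0
t: 27.05
tool_pos: [0.3245, -0.4506, 0.1847]
tool_rot: [-3.14, 0.097, -0.0]
contact_force: [-0.1, 0.8, -0.4]
opening: 0.0002
grip_force: 0.0
side switch_top [(0.66, [371.5, 276.4], [0.593, -0.325, 0.048]), (0.55, [298.6, 295.3], [0.422, -0.346, 0.048])]
side paste_tin [(0.93, [311.0, 367.0], [0.397, -0.54, 0.034]), (0.85, [355.3, 361.1], [0.48, -0.548, 0.034]), (0.73, [264.3, 281.4], [0.364, -0.26, 0.034]), (0.69, [333.6, 302.2], [0.491, -0.372, 0.034])]
side lever_tripped_tip [(0.67, [339.1, 303.8], [0.47, -0.473, 0.115]), (0.55, [319.4, 187.8], [0.561, -0.013, 0.115])]
side lever_b_tip [(0.67, [310.2, 176.3], [0.555, 0.056, 0.115])]
yellow 14 [302.35714286 295.85714286] [ 0.42890697 -0.34990968  0.048     ]
top switch_top []
top paste_tin [(0.92, [381.5, 251.0], [0.5, -0.371, 0.034]), (0.78, [438.0, 294.0], [0.4, -0.498, 0.034]), (0.77, [315.1, 309.2], [0.368, -0.216, 0.034]), (0.69, [439.8, 253.4], [0.493, -0.506, 0.034])]
top lever_tripped_tip [(0.45, [215.3, 224.2], [0.556, -0.001, 0.115])]
top lever_b_tip [(0.49, [188.8, 227.7], [0.549, 0.057, 0.115])]
yellow 13 [373.53846154 282.23076923] [ 0.42770043 -0.34989359  0.048     ]
```

The slider hit its on stop at 22 N and now sits at y = -0.350, where it started when on. The tin is on the plate, the tripped lever reads on, and the robot is clear of everything. I'll hand in the job.

```bash
python3 -m handwheel '[[[0,0,0],[0,0,0]],[[0,0,0],[0,0,0]]]'; python3 -c "
from station import ctrl
print(ctrl.finish_job())"
```

```text
t: 27.85
tool_pos: [0.3249, -0.4499, 0.1845]
tool_rot: [-3.14, 0.095, -0.0]
contact_force: [-0.0, 0.5, 0.2]
opening: -0.0001
grip_force: 0.0
the job is handed in; nothing more can be done
None
```

The job is handed in at about 28 s, with no verdict returned: I slid the warmer off, reset the breaker and threw it on, stood the blue tin within about 2 mm of the plate centre, then slid the warmer fully on; the sliver of orange flag still visible in the last view I checked is the one doubt, though the lever could not have been thrown on with the latch still set.

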